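# Stand the fallen table signs back up

## Robot

A 6-joint arm with a two-finger parallel gripper is mounted at the origin on the work surface. World frame = base frame: x ahead of the robot, y to its left, z up, the work surface at z = 0. Lengths are in m, angles in rad, forces in N, time in s.
With the tool pointing down it reaches from about 0.35 to 0.925 m from the base axis. Payload 6.4 kg.
Tool frame: the origin (TCP) lies midway between the tips of the shut fingers; the grasp point (between the pads) lies 19 mm behind it (arm.pinch_z is the distance from the TCP to the grasp point, in m); z points along the fingers, y is the line along which they close (so a half turn about z gives the same grasp; the last joint's range is limited). The gripper opens to 85 mm and grips with 20 to 120 N. Pads are 22 mm wide; open, the fingers measure 114 mm over their backs; the gripper's body (76 mm by 85 mm) begins 54 mm behind the grasp point. The pads swing forward as they close: fully open they stand 13 mm farther back than shut.
Start: joints at [-1.39, 0.245, 1.558, -0, 1.339, -0.174], TCP at [0.226, -0.61, 0.231] pointing down, gripper open.
Joint ranges: [-3.13, 3.13], [-1.02, 2.26], [0.13, 2.54], [-0.95, 4.09], [0.21, 2.88], [-2.74, 2.74]. Speed limits (rad/s): [2.57, 2.57, 3.14, 3.14, 3.14, 3.14].

## Interface

Orientations are given as a rotation vector (axis times angle).
In Python, from rig import arm gives the robot as it stands.
- The arm moves only by the shell command python3 -m pendant 'ROWS' [FORCE]. ROWS is JSON, a list of rows, each a list of 3 entries, a list of its own where there are three numbers: the opening, from -1 (shut) to 1 (fully open), then the shift along the tool's x, y, z in units of 10 cm (1.0 is 10 cm), then the turn, a rotation vector about the tool's x, y, z in units of 1.5 rad (1.0 is 1.5 rad). A call has 1 to 5 rows; each row shifts and turns the commanded pose from where the row before left it, along the tool's axes as they then stand; what a row does not reach is not made up. A row lasts 1/8 s, in which the tool goes at most 62.5 mm and 10.7 degrees, less where a joint would pass 70% of its speed; a pose out of reach is approached as far as the arm can. A call with a number of a shift or a turn outside -1 to 1 is refused whole. A call with a gripper value outside its range is refused whole. The fingers move at their own pace and stop on an object; FORCE is the grip in N (left out, the last holds). Time passes only in rows, so rows that do not move let the fingers close. It gives the time, the measured TCP pose, the force, the opening and the grip force at its end, in the units of the state.
- arm.read_state(): the state, without advancing time (a new reading comes with each control period).
- arm.camera(name): name is "side" or "top"; returns the picture (400x640x3 uint8, red, green, blue); there is no depth.
- arm.get_calibration(name): a dict with "fx", "fy", "cx", "cy" (pixels), "position" and "attitude" of the camera in the world. Camera axes: x right, y down, z forward; pixel columns grow to the right and rows downward; lengths in m; the calibration is good to about 2 mm. A picture is of the moment at which its call begins. get_calibration takes no time and is no camera call.
- arm.job_done(): hands the job in; it is judged then, once.
The state is a dict: "time": time; "qpos": joint angles; "qvel": joint speeds; "joint_torque": joint torques, N m; "eef_pos": TCP position; "tool_rot": TCP orientation; "contact_force": force on the tool from outside, world axes, zero at the start; "moment": the same for the moment, N m; "width": opening from 0.0 (shut) to 1.0 (fully open); "grip_force": force on a finger pad.
Only numpy, scipy, OpenCV 4.12 (cv2) and the standard library are available. Lean on these libraries where they do the work, as an engineer would, in place of code of your own. Each camera call takes 0.05 s, during which the arm holds its last target. There are 200 camera calls.

## Task

Two of the three small table-sign stands on the pizza counter have been knocked over. Push each fallen one back up with the fingertips so that it stands upright on its round foot about where it lay: nudge it over its rim, do not pick it up or carry it. Leave everything else on the counter where it is.

Things in the scene. Friction and masses are not known exactly. Their poses are not given: they have to be found in the camera images.
- sign_wide: Fallen sign stand, 0.5 kg, mostly foot: round steel foot 100 mm across, 12 thick; stem 8 across; card 85 wide, 50 high, 5 thick; 140 mm tall. Origin: centre of the foot's underside; z along the stem from foot to card, x square to the card. Standing: z up, origin at height 0. At first it lies on foot rim and card edge, foot on edge, origin 51 mm up, z level and 20 deg down.
- sign_tall: Fallen sign stand, 0.5 kg, mostly foot: round steel foot 100 mm across, 12 thick; stem 8 across; card 60 wide, 65 high, 5 thick; 150 mm tall. Origin: centre of the foot's underside; z along the stem from foot to card, x square to the card. Standing: z up, origin at height 0. At first it lies on foot rim and card edge, foot on edge, origin 51 mm up, z level and 19 deg down.
- sign_wide_push (a point): Point on the foot's stem-side face, 30 mm from the stem, above it while sign_wide lies (70 mm up). Pushed here level, towards the underside, the stand rolls up over its lower rim (which stays put: foot ends 50 mm along the push), passes balance after about 45 deg and drops upright, or leans on the finger until that has gone 105 mm past the old origin.
- sign_tall_push (a point): Point on the foot's stem-side face, 30 mm from the stem, above it while sign_tall lies (70 mm up). Pushed here level, towards the underside, the stand rolls up over its lower rim (which stays put: foot ends 50 mm along the push), passes balance after about 45 deg and drops upright, or leans on the finger until that has gone 105 mm past the old origin.
- sign_up: A third stand, same make as sign_wide (140 mm tall, foot 100 mm across), standing properly between and beyond the fallen two; bystander. Origin: centre of the foot's underside, z up.
- shaker: Clear glass shaker jar with a steel cap, 48 mm across, 95 mm tall, standing between the fallen two on the robot's side; bystander. Origin: centre of its underside.
- sanitizer: Clear sanitizer bottle, 60 mm across, 150 mm tall, at the far edge; bystander. Origin: centre of its underside.
- napkins: Steel napkin dispenser, 100 x 130 x 105 mm high, at the far edge; bystander. Origin: centre of its underside.
- cup: Open white cup, 84 mm across the rim, 110 mm tall, at the far edge; bystander. Origin: centre of its underside.
- pepper: Chilli-flake jar with a steel cap, 48 mm across, 95 mm tall, at the far right; bystander. Origin: centre of its underside.
- tip_dish: White dish for coins, 120 mm across, 35 mm tall, at the right; bystander. Origin: centre of its underside.
Things that resemble listed ones, but are neither listed nor needed, are in the scene too. What is shaped like the sign_wide but green is not meant.

How it is judged:
At the end, for the whole second after the job is handed in: Both fallen stands stand at rest upright on their feet (within 0.1 rad, underside centre below 8 mm), each foot within 160 mm of where it lay; every other listed thing is upright (within 0.2 rad) and within 30 mm of its place (angle between each of sign_wide, sign_tall's own z axis and vertical below 0.1 rad and height (world z) of each of sign_wide, sign_tall below 0.008 m and distance of each of sign_wide, sign_tall from where it was at the start of the episode below 0.16 m and linear speed of each of sign_wide, sign_tall below 0.02 m/s and angular speed of each of sign_wide, sign_tall below 0.1 rad/s and distance of each of sign_up, shaker, sanitizer, napkins, cup, pepper, tip_dish from where it was at the start of the episode below 0.03 m and angle between each of sign_up, shaker, sanitizer, napkins, cup, pepper, tip_dish's own z axis and vertical below 0.2 rad); the robot touches nothing.
It fails at once if a fallen stand is lifted: its foot's underside centre rises above 80 mm (height (world z) of any of sign_wide, sign_tall above 0.08 m).
It fails at once if a fallen stand is carried or slid away: its foot gets more than 160 mm from where it lay (distance of any of sign_wide, sign_tall from where it was at the start of the episode above 0.16 m).
It fails at once if another thing on the counter is shifted by more than 30 mm or tipped (distance of any of sign_up, shaker, sanitizer, napkins, cup, pepper, tip_dish from where it was at the start of the episode above 0.03 m or angle between any of sign_up, shaker, sanitizer, napkins, cup, pepper, tip_dish's own z axis and vertical above 0.3 rad).
It also fails if it takes over 51 s, if anything falls off the work surface, if the arm or the gripper's body presses on something with over 40 N, if the wrist force passes 120 N, or if a joint passes its speed limit or range.

## Working session

There is one attempt and no reset: what is moved stays moved. The work goes in short steps, Python scripts to look and compute and a shell command to move; the robot and the scene stay as the last step left them, time stands still between calls to the robot, and variables do not carry over. Pictures are saved under pics/ and viewed, at most 10 in all, crops included, and the job is handed in when it is done.

```bash
mkdir -p pics; ls; python3 - <<'E'
from rig import arm
import cv2
for n in("top","side"):
    cv2.imwrite(f"pics/{n}0.png",arm.camera(n)[...,::-1]); print(n,arm.get_calibration(n))
s=arm.read_state(); print(s['time'],s['eef_pos'],s['tool_rot'],s['width'])
E
```

```text
pics
top {'fx': 369.98555938551175, 'fy': 369.98555938551175, 'cx': 320.5852230423278, 'cy': 197.51123886969768, 'position': array([0.38594756, 0.01057898, 1.20112569]), 'attitude': array([-2.13670171,  2.12017508, -0.1561634 ])}
side {'fx': 421.0376394505779, 'fy': 421.0376394505779, 'cx': 322.5766320517006, 'cy': 202.25230669882265, 'position': array([0.17959222, 1.03950766, 1.19356795]), 'attitude': array([-0.55638491,  2.71853841, -1.11912284])}
0.1 [ 0.22570388 -0.60902252  0.23029296] [-3.09058416e+00 -5.54011814e-01  4.45349116e-06] 1.0020089344931695
```

View pics/top0.png

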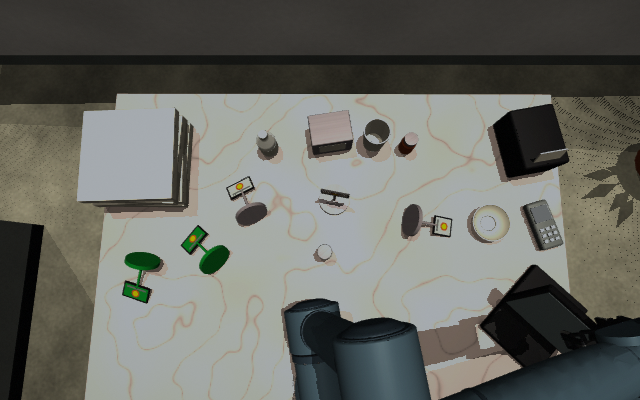

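View pics/side0.png

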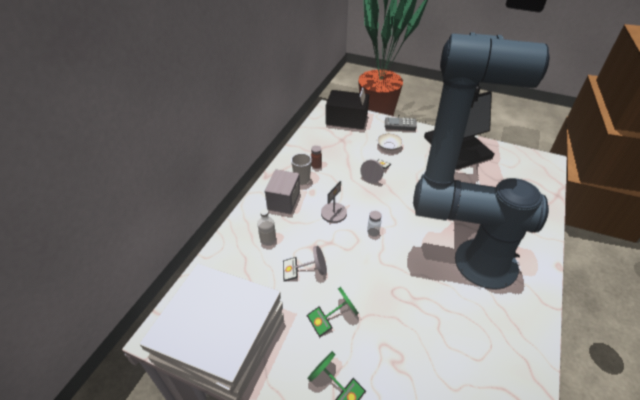

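The gray fallen stands are A, with its foot at top (251,214) and card at (240,187), and B, with its foot at (412,221) and card at (442,226). The green ones at (205,250) and (142,275) are decoys. Sign_up is at (333,200) and the shaker at (323,253). I'll confirm A and B in an enlarged crop and measure them.

```bash
cat > h.py <<'E'
import numpy as np,cv2
from scipy.spatial.transform import Rotation as R
from rig import arm
def ray(n,uv,z):
    c=arm.get_calibration(n); d=R.from_rotvec(c['attitude']).apply([(uv[0]-c['cx'])/c['fx'],(uv[1]-c['cy'])/c['fy'],1]); p=c['position']
    return p+d*(z-p[2])/d[2]
def proj(n,P):
    c=arm.get_calibration(n); q=R.from_rotvec(c['attitude']).inv().apply(np.array(P)-c['position'])
    return np.array([c['fx']*q[0]/q[2]+c['cx'],c['fy']*q[1]/q[2]+c['cy']])
E
python3 - <<'E'
from h import *
t=cv2.imread('pics/top0.png'); s=cv2.imread('pics/side0.png')
z=lambda i,x,y:cv2.resize(i[y:y+75,x:x+100],(400,300),interpolation=cv2.INTER_CUBIC)
cv2.imwrite('pics/crop.png',np.vstack([np.hstack([z(t,205,160),z(t,385,185)]),np.hstack([z(s,255,225),z(s,340,130)])]))
for n,uv,h in [('A foot',(251,214),.05),('A card',(240,187),.0),('B foot',(412,221),.05),('B card',(442,226),.0),('up',(333,206),0.01),('shaker',(323,253),.095),('dish',(489,223),.03)]: print(n,ray('top',uv,h).round(3))
E
```

```text
A foot [0.522 0.249 0.05 ]
A card [0.618 0.3   0.   ]
B foot [ 0.503 -0.254  0.05 ]
B card [ 0.493 -0.361  0.   ]
up [ 0.555 -0.009  0.01 ]
shaker [0.402 0.022 0.095]
dish [ 0.501 -0.5    0.03 ]
```

View pics/crop.png

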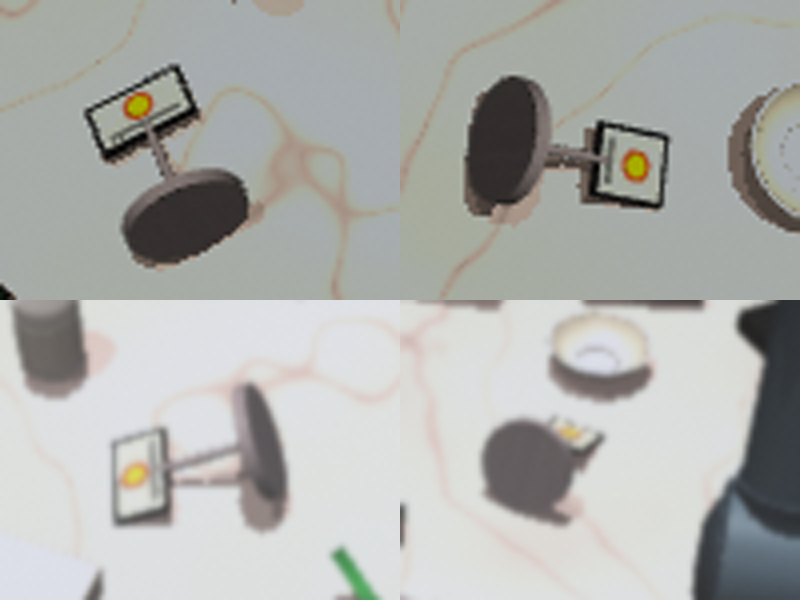

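The crop shows A (left column) with a card wider than it is high, so A is sign_wide. B (right column) has a near-square card, so it is sign_tall. In the top view the underside centres are at about (251.5,215) and (411,220), and the card centres at (240.5,188) and (442.7,226.2).

```bash
python3 - <<'E'
from h import *
s=arm.read_state();Rt=R.from_rotvec(s['tool_rot']).as_matrix();print(Rt.round(3))
for n,f,c,h,dn,fs,cs in [('wide',(251.5,215),(240.5,188),.012,20,(265.5-0+255-258.5,0),0),('tall',(411,220),(442.7,226.2),.013,19,0,0)]:
    F=ray('top',f,.051);C=ray('top',c,h);d=(C-F)[:2];L=np.hypot(*d);a=d/L
    zax=np.r_[a*np.cos(np.radians(dn)),-np.sin(np.radians(dn))]
    up=np.cross(zax,[-a[1],a[0],0]);up*=np.sign(up[2])
    P=F+.012*zax+.03*up
    print(n,'F',F.round(3),'C',C.round(3),'L',L.round(3),'az',np.degrees(np.arctan2(a[1],a[0])).round(1),'push',P.round(3),'pushdir',(-a).round(3))
    print(' side proj F,C',proj('side',F).round(1),proj('side',C).round(1))
E
```

```text
[[ 0.938  0.347 -0.   ]
 [ 0.347 -0.938  0.002]
 [ 0.    -0.002 -1.   ]]
wide F [0.518 0.247 0.051] C [0.612 0.295 0.012] L 0.105 az 27.1 push [0.538 0.257 0.075] pushdir [-0.89  -0.456]
 side proj F,C [321.1 259.1] [290.6 267.7]
tall F [ 0.506 -0.251  0.051] C [ 0.491 -0.36   0.013] L 0.11 az -97.9 push [ 0.504 -0.272  0.075] pushdir [0.138 0.99 ]
 side proj F,C [371.3 170.7] [381.9 163.1]
```

```bash
python3 -m pendant '[[-1,[0.45,-0.24,0],[0,0,0]],[-1,[0.45,-0.24,0],[0,0,0]],[-1,[0.45,-0.24,0],[0,0,0]],[-1,[0.45,-0.24,0],[0,0,0]]]' && python3 -m pendant '[[-1,[0.45,-0.24,0],[0,0,0]],[-1,[0.45,-0.24,0],[0,0,0]],[-1,[0.45,-0.24,0],[0,0,0]],[-1,[0.45,-0.24,0],[0,0,0]]]' && python3 -m pendant '[[-1,[0,0,0],[0,0,-0.12]],[-1,[0,0,0],[0,0,-0.12]],[-1,[0,0,0],[0,0,-0.12]]]' && python3 -m pendant '[[-1,[0,0,0],[0,0,-0.12]],[-1,[0,0,0],[0,0,-0.12]],[-1,[0,0,0],[0,0,-0.12]],[-1,[0,0,0],[0,0,0]]]'
python3 - <<'E'
from h import *
s=arm.read_state();Rt=R.from_rotvec(s['tool_rot']).as_matrix();print(Rt.round(3),s['eef_pos'],s['width'])
print(Rt.T@(np.array([.499,-.3015,.064])-s['eef_pos'])*10)
E
```

```text
time: 0.6
eef_pos: [0.3624, -0.4571, 0.2334]
tool_rot: [3.089, 0.552, 0.002]
contact_force: [-0.4, 0.5, -0.8]
width: 0.143
grip_force: 0.0
time: 1.1
eef_pos: [0.4974, -0.3029, 0.2309]
tool_rot: [-3.092, -0.554, 0.001]
contact_force: [-0.2, -0.1, 0.5]
width: -0.005
grip_force: 0.0
time: 1.48
eef_pos: [0.4966, -0.3039, 0.2307]
tool_rot: [-2.827, -1.368, 0.001]
contact_force: [-0.1, -0.6, 0.5]
width: -0.001
grip_force: 0.0
time: 1.98
eef_pos: [0.4965, -0.3042, 0.2308]
tool_rot: [-2.369, -2.062, 0.0]
contact_force: [0.6, 0.3, -0.5]
width: -0.001
grip_force: 0.0
[[ 0.138  0.99  -0.001]
 [ 0.99  -0.138  0.001]
 [ 0.001 -0.001 -1.   ]] [ 0.49647896 -0.30420177  0.23079795] -0.0011938577787308166
[0.02936532 0.02249241 1.66797867]
```

```bash
python3 -m pendant '[[-1,[0,0,0.5],[0,0,0]],[-1,[0,0.02,0.5],[0,0,0]],[-1,[0,0,0.4],[0,0,0]],[-1,[0,0,0.26],[0,0,0]],[-1,[0,0,0],[0,0,0]]]' && python3 -m pendant '[[-1,[0.1,0,0],[0,0,0]],[-1,[0.1,0,0],[0,0,0]],[-1,[0.1,0,0],[0,0,0]],[-1,[0.1,0,0],[0,0,0]],[-1,[0,0,0],[0,0,0]]]'
python3 - <<'E'
from h import *
t=arm.camera('top')[...,::-1];s=arm.camera('side')[...,::-1]
z=lambda i,x,y:cv2.resize(i[y:y+120,x:x+120],(400,400),interpolation=cv2.INTER_CUBIC)
cv2.imwrite('pics/p1.png',np.hstack([z(t,370,160),z(s,320,90)]))
E
```

```text
time: 2.6
eef_pos: [0.4971, -0.3033, 0.0627]
tool_rot: [-2.365, -2.059, 0.001]
contact_force: [0.7, -0.1, 0.3]
width: -0.0
grip_force: 0.0
time: 3.22
eef_pos: [0.5041, -0.2641, 0.0653]
tool_rot: [-2.366, -2.067, 0.0]
contact_force: [0.7, -0.6, 0.2]
width: 0.002
grip_force: 0.1
```

View pics/p1.png

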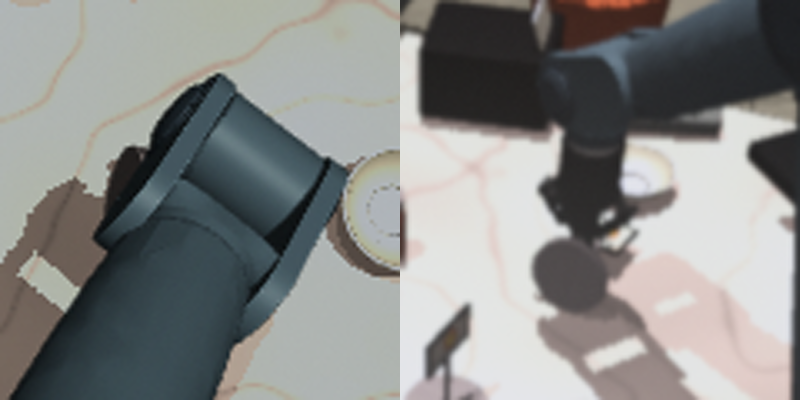

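The side view shows the fingers behind the upper half of sign_tall's foot, at crop (570,275), and beginning to tip it. I'll keep pushing.

```bash
python3 -m pendant '[[-1,[0.14,0,0],[0,0,0]],[-1,[0.14,0,0],[0,0,0]],[-1,[0.14,0,0],[0,0,0]],[-1,[0.14,0,0],[0,0,0]],[-1,[0,0,0],[0,0,0]]]'
python3 - <<'E'
from h import *
s=arm.camera('side')[...,::-1]
z=lambda i,x,y:cv2.resize(i[y:y+120,x:x+120],(400,400),interpolation=cv2.INTER_CUBIC)
cv2.imwrite('pics/p2.png',z(s,320,90))
E
```

```text
time: 3.95
eef_pos: [0.5118, -0.2077, 0.0653]
tool_rot: [-2.365, -2.067, -0.001]
contact_force: [1.1, 1.9, 1.6]
width: -0.004
grip_force: 1.5
```

View pics/p2.png

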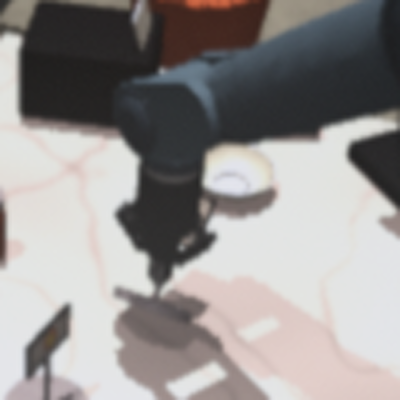

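The foot is tilted well past vertical and the stand is leaning on the finger. I'll move on past the 105 mm point, then lift.

```bash
python3 -m pendant '[[-1,[0.15,0,0],[0,0,0]],[-1,[0.15,0,0],[0,0,0]],[-1,[0.15,0,0],[0,0,0]],[-1,[0.15,0,0],[0,0,0]],[-1,[0.14,0,0],[0,0,0]]]' && python3 -m pendant '[[-1,[0,0,0],[0,0,0]],[-1,[0,0,0],[0,0,0]]]'
python3 - <<'E'
from h import *
s=arm.camera('side')[...,::-1]
z=lambda i,x,y:cv2.resize(i[y:y+120,x:x+120],(400,400),interpolation=cv2.INTER_CUBIC)
cv2.imwrite('pics/p3.png',z(s,320,90))
E
```

```text
time: 4.62
eef_pos: [0.5221, -0.1355, 0.0655]
tool_rot: [2.366, 2.065, 0.0]
contact_force: [0.6, 0.2, -0.4]
width: -0.002
grip_force: 0.0
time: 4.88
eef_pos: [0.5219, -0.1365, 0.0654]
tool_rot: [2.367, 2.065, -0.0]
contact_force: [0.0, -0.3, -0.1]
width: 0.002
grip_force: 0.0
```

View pics/p3.png

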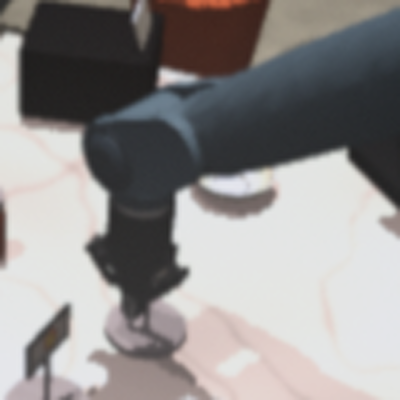

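sign_tall's foot now looks flat on the counter. I'll lift straight up, turn for sign_wide and check.

```bash
python3 -m pendant '[[-1,[0.05,0,-0.3],[0,0,0]],[-1,[0,0,-0.5],[0,0,0]],[-1,[0,0,-0.55],[0,0,0]],[-1,[0,0,-0.5],[0,0,0]],[-1,[0,0,0],[0,0,0.107]]]' && python3 -m pendant '[[-1,[0,0,0],[0,0,0.107]],[-1,[0,0,0],[0,0,0.107]],[-1,[0,0,0],[0,0,0.107]],[-1,[0,0,0],[0,0,0.107]],[-1,[0,0,0],[0,0,0.107]]]'
python3 - <<'E'
from h import *
s=arm.read_state();Rt=R.from_rotvec(s['tool_rot']).as_matrix();print(Rt.round(3),s['eef_pos'],s['qpos'])
print(Rt.T@(np.array([.566,.2716,.064])-s['eef_pos'])*10)
E
```

```text
time: 5.55
eef_pos: [0.5248, -0.1331, 0.2562]
tool_rot: [2.522, 1.857, 0.007]
contact_force: [0.7, -0.0, -0.1]
width: 0.002
grip_force: 0.0
time: 6.18
eef_pos: [0.5223, -0.1319, 0.2503]
tool_rot: [3.057, 0.725, -0.0]
contact_force: [-0.7, 0.5, 0.6]
width: -0.006
grip_force: 0.0
[[ 0.894  0.449 -0.   ]
 [ 0.449 -0.894 -0.   ]
 [-0.     0.    -1.   ]] [ 0.52228386 -0.13192392  0.25027422] [-4.57915523e-01 -3.30962048e-02  1.82363816e+00 -1.68002243e-04
  1.35106448e+00  6.47406935e-01]
[ 2.20223748 -3.40979075  1.86213618]
```

```bash
python3 -m pendant '[[-1,[0.275,-0.426,0],[0,0,0]],[-1,[0.275,-0.426,0],[0,0,0]],[-1,[0.275,-0.426,0],[0,0,0]],[-1,[0.275,-0.426,0],[0,0,0]]]' && python3 -m pendant '[[-1,[0.275,-0.426,0],[0,0,0]],[-1,[0.275,-0.426,0],[0,0,0]],[-1,[0.275,-0.426,0],[0,0,0]],[-1,[0.275,-0.426,0],[0,0,0]],[-1,[0,0,0],[0,0,0]]]' && python3 -m pendant '[[-1,[0,0,0.5],[0,0,0]],[-1,[0,0,0.5],[0,0,0]],[-1,[0,0,0.5],[0,0,0]],[-1,[0,0,0.35],[0,0,0]],[-1,[0,0,0],[0,0,0]]]' && python3 -m pendant '[[-1,[-0.1,0,0],[0,0,0]],[-1,[-0.1,0,0],[0,0,0]],[-1,[-0.1,0,0],[0,0,0]],[-1,[-0.1,0,0],[0,0,0]],[-1,[0,0,0],[0,0,0]]]'
python3 - <<'E'
from h import *
t=arm.camera('top')[...,::-1];s=arm.camera('side')[...,::-1]
z=lambda i,x,y:cv2.resize(i[y:y+120,x:x+120],(400,400),interpolation=cv2.INTER_CUBIC)
cv2.imwrite('pics/p4.png',np.hstack([z(t,340,150),z(s,255,195)]))
S=arm.read_state();print(R.from_rotvec(S['tool_rot']).as_matrix().round(3))
E
```

```text
time: 6.68
eef_pos: [0.5431, 0.0715, 0.2504]
tool_rot: [3.055, 0.732, 0.001]
contact_force: [0.8, -0.2, -0.4]
width: -0.001
grip_force: 0.0
time: 7.3
eef_pos: [0.5634, 0.2745, 0.25]
tool_rot: [-3.053, -0.739, 0.0]
contact_force: [0.1, -1.1, -0.3]
width: -0.002
grip_force: 0.0
time: 7.92
eef_pos: [0.5612, 0.2703, 0.062]
tool_rot: [3.055, 0.732, -0.011]
contact_force: [-0.7, -0.0, -0.4]
width: -0.003
grip_force: 0.0
time: 8.55
eef_pos: [0.5269, 0.2538, 0.0653]
tool_rot: [3.055, 0.734, -0.001]
contact_force: [0.6, -0.4, 0.4]
width: 0.004
grip_force: 0.0
[[ 0.891  0.455  0.   ]
 [ 0.455 -0.891  0.   ]
 [ 0.    -0.    -1.   ]]
```

View pics/p4.png

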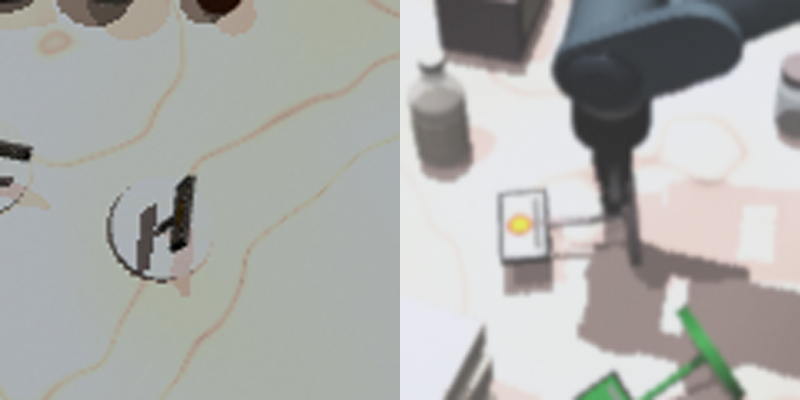

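The left crop shows sign_tall standing upright on its round foot at (160,235). The right crop shows the finger against sign_wide's foot at (630,230), with the foot now vertical. I'll repeat the same push as for sign_tall.

```bash
python3 -m pendant '[[-1,[-0.14,0,0],[0,0,0]],[-1,[-0.14,0,0],[0,0,0]],[-1,[-0.14,0,0],[0,0,0]],[-1,[-0.14,0,0],[0,0,0]],[-1,[0,0,0],[0,0,0]]]' && python3 -m pendant '[[-1,[-0.15,0,0],[0,0,0]],[-1,[-0.15,0,0],[0,0,0]],[-1,[-0.15,0,0],[0,0,0]],[-1,[-0.15,0,0],[0,0,0]],[-1,[-0.14,0,0],[0,0,0]]]' && python3 -m pendant '[[-1,[0,0,0],[0,0,0]],[-1,[0,0,0],[0,0,0]]]'
python3 - <<'E'
from h import *
s=arm.camera('side')[...,::-1]
z=lambda i,x,y:cv2.resize(i[y:y+120,x:x+120],(400,400),interpolation=cv2.INTER_CUBIC)
cv2.imwrite('pics/p5.png',z(s,270,190))
E
```

```text
time: 9.28
eef_pos: [0.476, 0.2279, 0.0648]
tool_rot: [3.054, 0.734, -0.004]
contact_force: [-2.3, -0.4, 1.9]
width: -0.003
grip_force: 1.5
time: 9.9
eef_pos: [0.4116, 0.1946, 0.0656]
tool_rot: [-3.055, -0.734, -0.002]
contact_force: [0.3, 1.2, 0.2]
width: -0.001
grip_force: 0.0
time: 10.15
eef_pos: [0.4126, 0.1951, 0.0657]
tool_rot: [3.055, 0.734, 0.002]
contact_force: [0.1, 0.2, 0.2]
width: -0.003
grip_force: 0.0
```

View pics/p5.png

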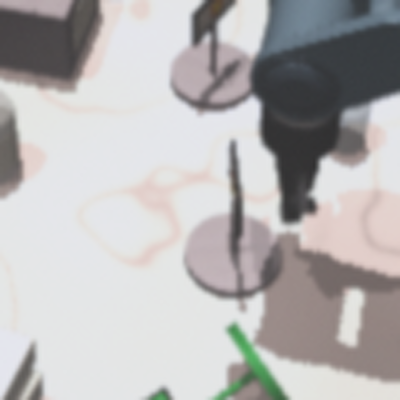

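The crop shows sign_wide upright on its foot at (232,255), clear of the finger at (293,215). I'll lift away and take a final look.

```bash
python3 -m pendant '[[-1,[-0.05,0,-0.4],[0,0,0]],[-1,[0,0,-0.5],[0,0,0]],[-1,[0,0,-0.5],[0,0,0]],[-1,[0,0,0],[0,0,0]],[-1,[0,0,0],[0,0,0]]]'
python3 - <<'E'
from h import *
t=arm.camera('top')[...,::-1];s=arm.camera('side')[...,::-1]
cv2.imwrite('pics/p6.png',np.hstack([t[90:350,180:560],s[90:350,200:480]]))
E
```

```text
time: 10.82
eef_pos: [0.4074, 0.1927, 0.2047]
tool_rot: [-3.054, -0.734, 0.001]
contact_force: [-0.5, 0.4, -0.4]
width: -0.003
grip_force: 0.0
```

View pics/p6.png

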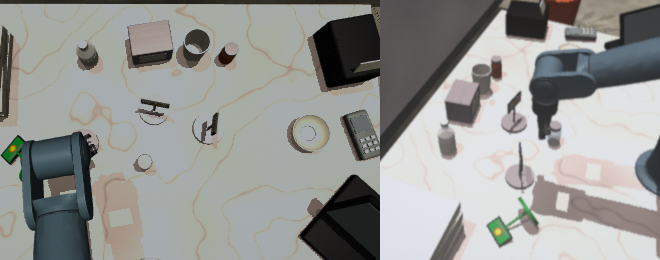

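All three stands are upright: sign_tall at top crop (207,128), sign_up at (153,115) and sign_wide at side crop (519,175). The bystanders haven't moved and the arm is clear, so I'm handing in.

```bash
python3 -c "
from rig import arm
print(arm.job_done())"
```

```text
the job is handed in; nothing more can be done
None
```

I pushed sign_wide and sign_tall back upright on their feet about where they lay, nothing else on the counter appears to have moved in the final pictures, and I handed the job in at about 11 s; no verdict was returned.

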